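# Trip the hidden drawer latch with the release pin

### The job

The small grey drawer case is latched shut: take the release pin out of its holder, push it down through the hole in the top of the case until the hidden spring latch lets the drawer pop out. Stand the pin back in its holder, right down on its collar, and pull the drawer by its handle fully out to its stop. Do not disturb the bottle, the vial, the tape roll or the shaft collar, and let go of everything at the end.

Things in the scene. Friction and masses are not known exactly. Their poses are not given: they have to be found in the camera images.
- case: Fixed grey sheet-steel drawer case, 120 mm deep (its x, the drawer side is -x), 160 mm wide (its y; 194 mm over two low bolting feet), 84 mm high. Origin at the centre of its underside on the table, z up. A drawer fills the lower front; above it is a fixed front strip.
- case_hole (a point): Centre of the 16 mm round access hole (2 mm chamfer) in the flat, 6 mm thick top of the case, at the level of the top surface, 84 mm above the table and 15 mm behind the case's centre. The latch paddle lies unseen straight below it, 25 mm below the top surface.
- latch (a joint): Travel of the hidden latch paddle, m: 0 at rest, 0.010 at its stop. Its spring takes 3 N at first, 6 N at the stop. It lets the drawer go at 0.006 to 0.007, so the pin's tip must go about 32 mm, at most 35 mm, below the top of the case. It springs back up when the pin leaves.
- drawer (a joint): How far the drawer is out, m: 0 latched shut, 0.085 at its outer stop. When released a spring pushes it about 33 mm out; farther it slides freely with about 1 N of friction and stays where it is left. It moves along the case's -x. Two loose end mills lie inside it and may stay there.
- drawer_handle (a point): Middle of the handle bar of the drawer (moves with the drawer; axes as the case's). The bar is round, 10 mm thick, 90 mm long along the case's y, 40 mm above the table; its centre line stands 40 mm before the drawer's front panel, whose upper edge is 51 mm above the table. It can be pinched from above across the bar.
- holder: Fixed aluminium block, 60 x 60 mm and 62 mm high, bolted down by a 6 mm high foot 90 mm long along its y. Origin at the centre of its underside.
- holder_hole (a point): Centre of the 16 mm round hole that goes right down through the holder, at the level of its top, 62 mm above the table.
- release_pin: Loose steel release pin, 119 mm long, 80 g, standing upright in the holder. Origin at the tip (lower end), z up along the pin. Round-ended shaft 8 mm thick up to 55 mm, collar 28 mm in diameter from 55 to 59 mm, dark round handle 20 mm thick from 59 to 119 mm. In the holder the collar rests on the holder's top, the tip 7 mm above the table.
- pin_tip (a point): The tip of the release pin's shaft (the pin's origin).
- pin_grip (a point): Middle of the pin's handle, 91 mm above its tip; axes as the pin's.
- oil_bottle: Bystander: cream bottle with red spout, 50 mm in diameter, 142 mm high, loose. Origin at the centre of its underside.
- pin_vial: Bystander: capped white vial, 37 mm in diameter, 75 mm high, loose. Origin at the centre of its underside.
- tape_roll: Bystander: roll of tape lying flat, 104 mm in diameter, 24 mm high, loose. Origin at the centre of its underside.
- shaft_collar: Bystander: steel shaft collar lying flat, 44 mm in diameter, 14 mm high, loose. Origin at the centre of its underside.
Not all that is in view belongs to the job. There is more than one size of the holder; the one meant has the size given above.

How it is judged:
On the way:
1. the drawer springs out (more than 20 mm) while the pin's tip is in the access hole, more than 20 mm below the top (value of joint drawer above 0.02 m and z of pin_tip in the frame of case_hole below -0.02 m and horizontal distance between pin_tip and case_hole below 0.01 m), for 0.05 s.
At the end, for the whole second after the job is handed in: The drawer is out to its stop (within 8 mm), the release pin stands upright (within 0.1 rad) in the holder's hole with its collar down on the holder (within 4 mm) and at rest, and the latch has sprung back (value of joint drawer above 0.077 m and horizontal distance between pin_tip and holder_hole below 0.008 m and z of pin_tip in the frame of holder_hole below -0.051 m and angle between release_pin's own z axis and vertical below 0.1 rad and linear speed of release_pin below 0.02 m/s and value of joint latch below 0.002 m); the robot touches nothing.
It fails at once if the bottle, vial, tape roll or shaft collar is shifted more than 30 mm or tipped over (distance of any of oil_bottle, pin_vial, tape_roll, shaft_collar from where it was at the start of the episode above 0.03 m or angle between any of oil_bottle, pin_vial's own z axis and vertical above 0.6 rad).
It also fails if it takes over 58 s, if anything falls off the work surface, if the arm or the gripper's body presses on something with over 40 N, if the wrist force passes 120 N, or if a joint passes its speed limit or range.

### The arm

A 6-joint arm with a two-finger parallel gripper is mounted at the origin on a cart in front of the work surface, level with it; the furniture and walls round the work are solid. World frame = base frame: x ahead of the robot, y to its left, z up, the work surface at z = 0. Lengths are in m, angles in rad, forces in N, time in s.
With the tool pointing down it reaches from about 0.35 to 0.725 m from the base axis. Payload 4.3 kg.
Tool frame: the origin (TCP) lies midway between the tips of the shut fingers; the grasp point (between the pads) lies 19 mm behind it; z points along the fingers, y is the line along which they close (so a half turn about z gives the same grasp; the last joint's range is limited). The gripper opens to 85 mm and grips with 20 to 120 N. Pads are 22 mm wide; open, the fingers measure 114 mm over their backs; the gripper's body (76 mm by 85 mm) begins 54 mm behind the grasp point. The pads swing forward as they close: fully open they stand 13 mm farther back than shut.
Start: joints at [0.992, 0.377, 0.081, 1.274, 0, 1.46], TCP at [0.26, 0.513, 0.231] pointing down, gripper open.
Joint ranges: [-2.72, 2.72], [-0.84, 1.66], [-1.02, 1.22], [-1.77, 2.12], [-1.37, 1.28], [-3.14, 3.14]. Speed limits (rad/s): [2.57, 2.57, 3.14, 3.14, 3.14, 3.14].

### API

Orientations are given as a unit quaternion [x, y, z, w].
In Python, from plant import ctrl gives the robot as it stands. The module is installed in compiled form; this text tells all that it offers.
- The arm moves only by the tool arm_command, never from a script. Its argument "rows" is a list of rows, each a list of 7 numbers: the turn, a rotation vector about the tool's x, y, z in degrees, then the shift along the tool's x, y, z in mm, then the opening, from 0 (shut) to 1 (fully open). In form: [[rx, ry, rz, x, y, z, grip], ...]. A call has 1 to 5 rows; each row shifts and turns the commanded pose from where the row before left it, along the tool's axes as they then stand; what a row does not reach is not made up. A row lasts 1/12 s, in which the tool goes at most 41.7 mm and 7.16 degrees, less where a joint would pass 70% of its speed; a pose out of reach is approached as far as the arm can. A call is refused whole if a number of a shift passes 41.7 or a number of a turn 7.16, either way. A call with a gripper value outside its range is refused whole. The fingers move at their own pace and stop on an object; "squeeze" is the grip in N (left out, the last holds). Time passes only in rows, so rows that do not move let the fingers close. It gives the time, the measured TCP pose, the force, the opening and the grip force at its end, in the units of the state.
- ctrl.observe(): the state, without advancing time (a new reading comes with each control period).
- ctrl.grab_frame(name): name is "side" or "top" or "wrist"; returns the picture (420x560x3 uint8, red, green, blue); there is no depth.
- ctrl.calibration(name): a dict with "fovy" (degrees; the focal length in pixels is half the picture's height over the tangent of half this angle, whatever the lens; pixels are square), "cx", "cy" (the principal point, pixels), "R" (3x3) and "t" (3): a world point X has camera coordinates R X + t. Camera axes: x right, y down, z forward; pixel columns grow to the right and rows downward; lengths in m; the calibration is good to about 2 mm. A picture is of the moment at which its call begins: read the wrist's pose just before it. calibration takes no time and is no camera call; for the wrist camera it gives the pose at the moment of the call.
- ctrl.sign_off(): hands the job in; it is judged then, once.
The state is a dict: "t": time; "qpos": joint angles; "joint_vel": joint speeds; "effort": joint torques, N m; "tcp_pos": TCP position; "eef_rot": TCP orientation; "force": force on the tool from outside, world axes, zero at the start; "ft_torque": the same for the moment, N m; "opening": finger opening in m; "grip_force": force on a finger pad.
Only numpy, scipy, OpenCV 4.12 (cv2) and the standard library are available. Lean on these libraries where they do the work, as an engineer would, in place of code of your own. Each camera call takes 0.05 s, during which the arm holds its last target. There are 200 camera calls.

## Working session

There is one attempt and no reset: what is moved stays moved. The work goes in short steps, Python scripts to look and compute and a tool call to move; the robot and the scene stay as the last step left them, time stands still between calls to the robot, and variables do not carry over. Pictures are saved under pics/ and viewed, at most 10 in all, crops included, and the job is handed in when it is done.

Besides the shell and the picture viewer there is one more tool, called after ">>>" as a command line: name --pt "numbers of a row" for each row, then --argument value for the rest. arm_command: Moves the arm, as the interface text tells. Its arguments: {"type":"object","properties":{"rows":{"type":"array","items":{"type":"array","items":{"type":"number"}}},"squeeze":{"type":"number"}},"required":["rows"]}

```bash
mkdir -p pics
cat > h.py <<'E'
import numpy as np, cv2
from plant import ctrl
def cal(n):
    c=ctrl.calibration(n); f=210/np.tan(np.radians(c['fovy'])/2)
    return f,c['cx'],c['cy'],np.array(c['R']),np.array(c['t'])
def ray(n,u,v):
    f,cx,cy,R,t=cal(n); d=R.T@np.array([(u-cx)/f,(v-cy)/f,1]); return -R.T@t,d
def onz(n,u,v,z):
    o,d=ray(n,u,v); return o+d*(z-o[2])/d[2]
def proj(n,X):
    f,cx,cy,R,t=cal(n); p=R@np.array(X)+t; return np.array([f*p[0]/p[2]+cx,f*p[1]/p[2]+cy])
def save(n,name):
    im=ctrl.grab_frame(n); cv2.imwrite('pics/'+name+'.png',im[:,:,::-1]); return im
E
python3 - <<'E'
from h import *
for n in ['top','side']:
    save(n,n+'0'); print(n,ctrl.calibration(n))
print(ctrl.observe())
E
```

```text
top {'fovy': 43.960601135648105, 'cx': 278.9176760026148, 'cy': 212.00318077701516, 'R': array([[ 0.00581603, -0.99991855,  0.01136085],
       [-0.99901316, -0.00631028, -0.0439645 ],
       [ 0.04403261, -0.01109394, -0.99896849]]), 't': array([0.02198442, 0.53505486, 1.15593165])}
side {'fovy': 47.841829892738204, 'cx': 277.4958414670745, 'cy': 213.08537294079127, 'R': array([[ 0.91695631, -0.39869873, -0.01518028],
       [-0.26343591, -0.57641733, -0.77352737],
       [ 0.29965421,  0.71328983, -0.63358107]]), 't': array([-0.497372  ,  0.23179731,  0.98465114])}
{'t': 0.1, 'qpos': array([ 9.91684765e-01,  3.78021208e-01,  7.97885453e-02,  1.27441638e+00,
       -1.82272439e-05,  1.46049666e+00]), 'joint_vel': array([ 7.95410275e-04, -1.26204763e-03,  8.84596804e-05,  9.03589143e-05,
       -4.60263551e-04, -1.23720587e-03]), 'effort': array([ 5.86366077e-04, -4.64696002e+01,  2.70581567e+01,  1.20476150e-02,
       -1.64957028e-04, -1.46974656e-05]), 'tcp_pos': array([0.25947838, 0.51246942, 0.23044775]), 'eef_rot': array([ 2.32265114e-01,  9.72652075e-01, -8.74945163e-04, -3.04457226e-04]), 'force': array([-0.56128497, -0.13231871,  0.17315893]), 'ft_torque': array([-0.02994095, -0.0103086 ,  0.01360117]), 'grip_force': 0.0, 'opening': 0.08582727351222044}
```

View pics/top0.png

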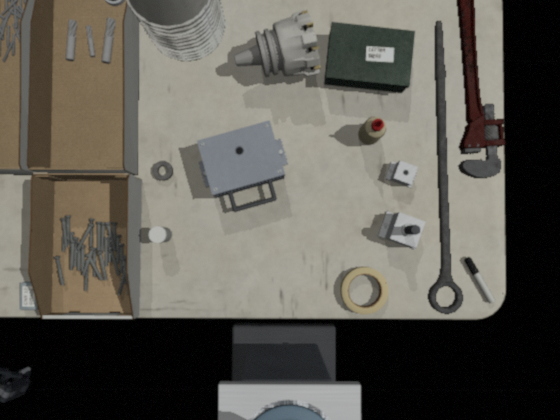

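View pics/side0.png

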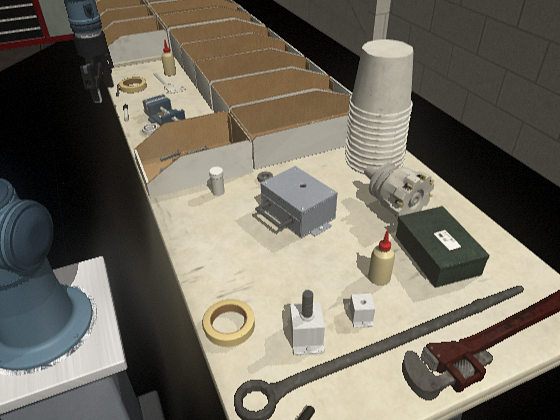

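The top view shows the case with its hole at (239,151) and handle at (250,198). Two blocks could be taken for the holder: the larger at (407,230), with the dark pin in it, and a small empty one at (403,173). By the stated size I take the larger. The bystanders are the vial (158,235), shaft collar (162,170), tape (365,290) and bottle (374,128).

Run:
```python
from h import *
im=cv2.imread('pics/top0.png'); sd=cv2.imread('pics/side0.png')
r=lambda a,s:cv2.resize(a,None,fx=s,fy=s,interpolation=cv2.INTER_CUBIC)
A=r(im[115:215,190:295],5)[:, :400*2]; 
B=r(im[195:255,375:430],5)
C=np.zeros((500,800,3),np.uint8); C[:500,:525]=A; C[:300,525:800]=B
C[300:500,525:725]=r(im[155:195,385:425],5)
cv2.imwrite('pics/crop1.png',C)
print(proj('side',ctrl.observe()['tcp_pos']),proj('top',ctrl.observe()['tcp_pos']))
```

```text
[104.93421713  98.52243538] [  7.2779174  358.60851815]
```

View pics/crop1.png

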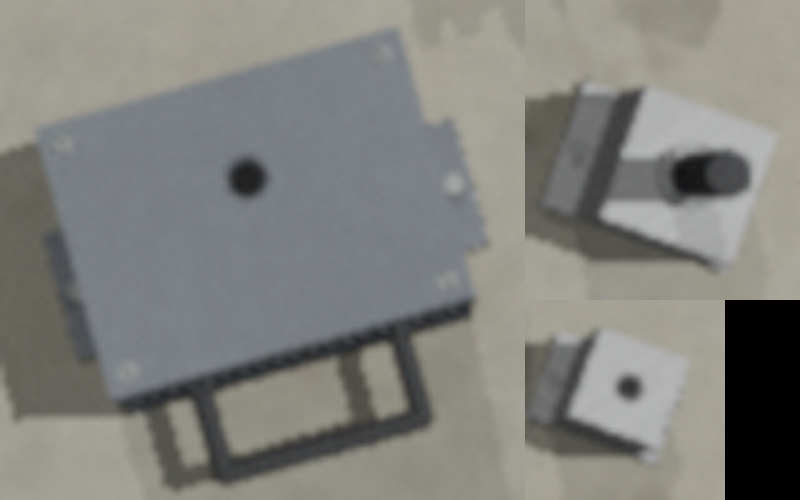

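The crop confirms it: the large block is about 28 px wide, so 60 mm, and holds the pin (top at crop 727,175). The small block is about 19 px, about 42 mm, and has an empty hole. The case hole is at crop (247,177) and the handle bar runs from (226,468) to (425,412).

```bash
python3 - <<'E'
from h import *
def top(x,y,z,ox,oy,cx0=0,cy0=0): return onz('top',ox+(x-cx0+.5)/5-.5,oy+(y-cy0+.5)/5-.5,z)
c=[top(x,y,.084,190,115) for x,y in [(37,130),(398,30),(470,298),(112,400)]]
m=np.mean(c,0); print('case top ctr',m, [np.linalg.norm(c[i]-c[i-1]) for i in range(4)])
ax=(c[0]+c[1]-c[2]-c[3])[:2]; ay=(c[0]+c[3]-c[1]-c[2])[:2]
print('yaw',np.degrees(np.arctan2(ax[1],ax[0])),np.degrees(np.arctan2(-ay[0],ay[1])))
h=top(247,177,.084,190,115);print('hole',h)
a=top(226,468,.04,190,115);b=top(425,412,.04,190,115);print('bar',a,b,(a+b)/2,np.linalg.norm(a-b),np.degrees(np.arctan2(-(a-b)[0],(a-b)[1])))
k=[top(x,y,.062,375,195,525) for x,y in [(645,87),(778,133),(725,268),(598,215)]]
print('holder',np.mean(k,0),[np.linalg.norm(k[i]-k[i-1]) for i in range(4)],k)
p=top(727,175,.126,375,195,525);print('pintop',p)
print('small',top(628-525,387-300,.045,385,155))
for n,q in [('hole',h),('pintop',p),('holder',np.r_[np.mean(k,0)[:2],.062])]: print(n,proj('side',q))
for n,u,v,z in [('vial',158,233,.075),('tape',366,290,.024),('collar',162,170,.014),('bottle',377,126,.142)]: print(n,onz('top',u,v,z))
E
python3 - <<'E'
import cv2
sd=cv2.imread('pics/side0.png')
a=cv2.resize(sd[160:240,255:345],None,fx=4,fy=4,interpolation=cv2.INTER_CUBIC);b=cv2.resize(sd[280:360,275:365],None,fx=4,fy=4,interpolation=cv2.INTER_CUBIC)
cv2.imwrite('pics/crop2.png',cv2.hconcat([a,b]))
E
```

```text
case top ctr [0.64663341 0.10789373 0.084     ] [np.float64(0.11887510896179547), np.float64(0.15851691036828167), np.float64(0.11811752016813178), np.float64(0.15685504647034676)]
yaw 15.702377207531711 16.22445869760857
hole [0.66239731 0.11119189 0.084     ]
bar [0.54138176 0.12213348 0.04      ] [0.56652212 0.03520154 0.04      ] [0.55395194 0.07866751 0.04      ] 0.0904942056767952 16.12965068828784
holder [ 0.49627407 -0.24961862  0.062     ] [np.float64(0.0588452697222748), np.float64(0.06053486622140732), np.float64(0.06258794370495764), np.float64(0.05901196689131382)] [array([ 0.53432644, -0.23188149,  0.062     ]), array([ 0.51486656, -0.28920324,  0.062     ]), array([ 0.45674299, -0.26598901,  0.062     ]), array([ 0.47916028, -0.21140075,  0.062     ])]
pintop [ 0.49590906 -0.24957282  0.126     ]
small [ 0.62301785 -0.25089024  0.045     ]
hole [302.71300079 184.98632573]
pintop [307.21140704 292.88199796]
holder [306.57805165 314.89269411]
vial [0.48609928 0.28117063 0.075     ]
tape [ 0.36304853 -0.16809392  0.024     ]
collar [0.62740494 0.28792362 0.014     ]
bottle [ 0.7036376  -0.16969065  0.142     ]
```

View pics/crop2.png

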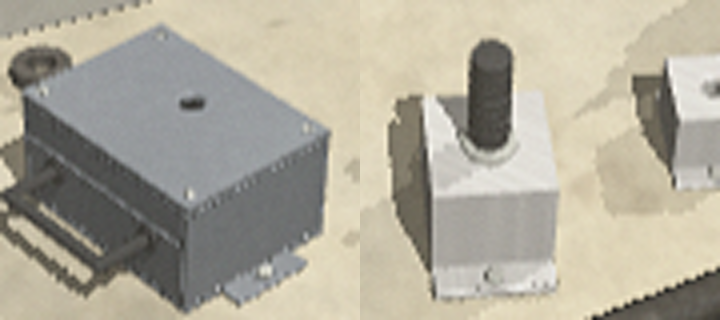

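Side-view predictions match the picture: hole at (302.6,185.4) and pin top at (307.3,292.3), both within 0.6 px. So the positions are good. I'll turn the tool to the case yaw of 16° first and keep that throughout.

>>> arm_command --pt "0 0 6.73 0 0 0 1" --pt "0 0 6.73 0 0 0 1" --pt "0 0 6.73 0 0 0 1" --pt "0 0 6.73 0 0 0 1" --pt "0 0 6.73 0 0 0 1"

```text
t: 0.52
tcp_pos: [0.2596, 0.5126, 0.2307]
eef_rot: [0.506, 0.862, -0.001, -0.0]
force: [-0.0, 0.6, -0.2]
opening: 0.0855
grip_force: 0.0
```

>>> arm_command --pt "0 0 6.73 0 0 0 1" --pt "0 0 6.73 0 0 0 1" --pt "0 0 0 0 0 0 1"

```text
t: 0.77
tcp_pos: [0.2596, 0.5126, 0.2308]
eef_rot: [0.602, 0.798, -0.001, 0.0]
force: [0.5, -0.0, -0.8]
opening: 0.0853
grip_force: 0.0
```

```bash
cat >> h.py <<'E'
from scipy.spatial.transform import Rotation as Ro
PIN=[.496,-.2497]; HOLE=[.6624,.1112]; BAR=[.554,.0787]
def go(x,y,z,yaw=16):
    s=ctrl.observe(); R=Ro.from_quat(s['eef_rot']); M=R.as_matrix()
    d=M.T@(np.array([x,y,z])-s['tcp_pos'])*1e3
    a=np.radians(yaw); Y=np.array([np.cos(a),np.sin(a),0]); Z=np.array([0,0,-1.]); T=np.c_[np.cross(Y,Z),Y,Z]
    print('t',round(s['t'],2),'tcp',s['tcp_pos'].round(4),'F',s['force'].round(1),'op',round(s['opening'],4),round(s['grip_force'],1))
    print('shift mm',d.round(1),'turn deg',np.degrees(Ro.from_matrix(M.T@T).as_rotvec()).round(2),'q',s['qpos'].round(2))
E
python3 -c "
from h import *
go(*PIN,.23)"
```

```text
t 0.77 tcp [0.2596 0.5126 0.2308] F [ 0.5 -0.  -0.8] op 0.0853 0.0
shift mm [-798.    18.2    1.4] turn deg [-0.05  0.04 -0.08] q [ 0.99  0.38  0.08  1.27 -0.    2.28]
```

>>> arm_command --pt "0 0 0 -40 1 0 1" --pt "0 0 0 -40 1 0 1" --pt "0 0 0 -40 1 0 1" --pt "0 0 0 -40 1 0 1" --pt "0 0 0 -40 1 0 1"

```text
t: 1.18
tcp_pos: [0.3197, 0.3204, 0.231]
eef_rot: [0.6, 0.8, -0.0, 0.0]
force: [-0.2, 0.5, -0.3]
opening: 0.085
grip_force: 0.0
```

>>> arm_command --pt "0 0 0 -40 1 0 1" --pt "0 0 0 -40 1 0 1" --pt "0 0 0 -40 1 0 1" --pt "0 0 0 -40 1 0 1" --pt "0 0 0 -40 1 0 1"

```text
t: 1.6
tcp_pos: [0.3798, 0.1295, 0.2313]
eef_rot: [0.6, 0.8, 0.0, 0.0]
force: [0.9, -0.2, 0.0]
opening: 0.0852
grip_force: 0.0
```

>>> arm_command --pt "0 0 0 -40 1 0 1" --pt "0 0 0 -40 1 0 1" --pt "0 0 0 -40 1 0 1" --pt "0 0 0 -40 1 0 1" --pt "0 0 0 -40 1 0 1"

```text
t: 2.02
tcp_pos: [0.4398, -0.0615, 0.2312]
eef_rot: [0.6, 0.8, 0.0, -0.0]
force: [1.1, 1.0, 0.4]
opening: 0.0855
grip_force: 0.0
```

>>> arm_command --pt "0 0 0 -40 1 0 1" --pt "0 0 0 -40 1 0 1" --pt "0 0 0 -40 1 0 1" --pt "0 0 0 -40 1 0 1" --pt "0 0 0 0 0 0 1"

```text
t: 2.43
tcp_pos: [0.4896, -0.2188, 0.2302]
eef_rot: [0.603, 0.798, -0.001, 0.001]
force: [0.9, 0.2, 0.4]
opening: 0.0856
grip_force: 0.0
```

```bash
python3 -c "
from h import *
go(*PIN,.079)"
```

```text
t 2.43 tcp [ 0.4896 -0.2188  0.2302] F [0.9 0.2 0.4] op 0.0856 0.0
shift mm [-31.   -2.3 151.4] turn deg [ 0.    0.19 -0.14] q [-0.54  0.3  -0.04  1.23 -0.    0.76]
```

>>> arm_command --pt "0 0 0 -16 -1 0 1" --pt "0 0 0 -15 -1 0 1" --pt "0 0 0 0 0 30 1" --pt "0 0 0 0 0 30 1" --pt "0 0 0 0 0 30 1"

```text
t: 2.85
tcp_pos: [0.4949, -0.2429, 0.1405]
eef_rot: [0.601, 0.8, 0.0, 0.001]
force: [-1.0, 0.4, -0.2]
opening: 0.0855
grip_force: 0.0
```

>>> arm_command --pt "0 0 0 0 0 30 1" --pt "0 0 0 0 0 20 1" --pt "0 0 0 0 0 11 1" --pt "0 0 0 0 0 0 1"

```text
t: 3.18
tcp_pos: [0.4919, -0.2407, 0.0769]
eef_rot: [0.601, 0.8, -0.0, -0.003]
force: [-1.0, 0.1, -0.5]
opening: 0.0854
grip_force: 0.0
```

```bash
python3 -c "
from h import *
go(*PIN,.079)
a=save('wrist','w1');b=save('side','s1')
c=cv2.resize(b[270:375,255:395],None,fx=4,fy=4,interpolation=cv2.INTER_CUBIC)
cv2.imwrite('pics/c3.png',cv2.vconcat([cv2.resize(a,(560,420))[:180],c])[:,:,::-1])
print(proj('wrist',[*PIN,.126]))"
```

```text
t 3.18 tcp [ 0.4919 -0.2407  0.0769] F [-1.   0.1 -0.5] op 0.0854 0.0
shift mm [-9.8  1.4 -2.1] turn deg [-0.25 -0.3   0.18] q [-0.57  0.42 -0.27  0.89  0.    0.72]
[275.7589276 368.2619651]
```

View pics/w1.png

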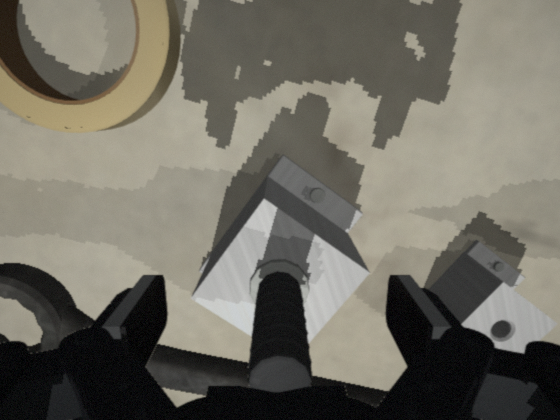

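The wrist view shows the pin top at (280,372), against a prediction of (276,368), midway between the fingers. The tool is 10 mm short in tool x, so I'll correct that and close.

>>> arm_command --pt "0 0 0 -5 1 -1 1" --pt "0 0 0 -5 0.5 -1 1" --pt "0 0 0 0 0 0 1"

```text
t: 3.53
tcp_pos: [0.5006, -0.2537, 0.084]
eef_rot: [0.602, 0.799, 0.0, 0.002]
force: [0.9, 0.4, 0.3]
opening: 0.0855
grip_force: 0.0
```

```bash
python3 -c "
from h import *
go(*PIN,.079)"
```

```text
t 3.53 tcp [ 0.5006 -0.2537  0.084 ] F [0.9 0.4 0.3] op 0.0855 0.0
shift mm [ 5.1 -3.4  5. ] turn deg [0.15 0.2  0.02] q [-0.58  0.43 -0.23  0.9  -0.    0.71]
```

>>> arm_command --pt "0 0 0 0 0 0 1" --pt "0 0 0 0 0 0 1" --pt "0 0 0 0 0 0 1" --pt "0 0 0 0 0 0 1"

```text
t: 3.87
tcp_pos: [0.4987, -0.2516, 0.0823]
eef_rot: [0.602, 0.799, 0.0, -0.0]
force: [0.1, 0.1, 0.1]
opening: 0.0856
grip_force: 0.0
```

```bash
python3 -c "
from h import *
go(*PIN,.079)"
```

```text
t 3.87 tcp [ 0.4987 -0.2516  0.0823] F [0.1 0.1 0.1] op 0.0856 0.0
shift mm [ 2.6 -2.1  3.3] turn deg [ 0.   -0.01  0.04] q [-0.58  0.43 -0.24  0.9   0.    0.71]
```

>>> arm_command --pt "0 0 0 2.6 -2 3.3 1" --pt "0 0 0 0 0 0 1" --pt "0 0 0 0 0 0 1" --pt "0 0 0 0 0 0 0" --pt "0 0 0 0 0 0 0" --squeeze 60

```text
t: 4.28
tcp_pos: [0.4961, -0.2498, 0.079]
eef_rot: [0.602, 0.799, 0.0, -0.0]
force: [-0.9, -0.7, 0.4]
opening: 0.0639
grip_force: 0.0
```

>>> arm_command --pt "0 0 0 0 0 0 0" --pt "0 0 0 0 0 0 0" --pt "0 0 0 0 0 0 0" --pt "0 0 0 0 0 0 0" --pt "0 0 0 0 0 0 0"

```text
t: 4.7
tcp_pos: [0.4962, -0.25, 0.0792]
eef_rot: [0.602, 0.799, -0.0, 0.0]
force: [-0.6, -0.2, 0.5]
opening: 0.0183
grip_force: 58.5
```

```bash
python3 -c "
from h import *
go(*PIN,.079)"
```

```text
t 4.7 tcp [ 0.4962 -0.25    0.0792] F [-0.6 -0.2  0.5] op 0.0183 58.5
shift mm [ 0.3 -0.2  0.2] turn deg [0.01 0.02 0.03] q [-0.58  0.43 -0.25  0.89 -0.    0.71]
```

>>> arm_command --pt "0 0 0 0 0 -15 0" --pt "0 0 0 0 0 -31 0" --pt "0 0 0 0 0 -32 0" --pt "0 0 0 0 0 -32 0" --pt "0 0 0 0 0 -31 0"

```text
t: 5.12
tcp_pos: [0.4958, -0.2496, 0.2213]
eef_rot: [0.602, 0.799, 0.0, -0.0]
force: [0.7, -1.1, -0.7]
opening: 0.0189
grip_force: 58.6
```

>>> arm_command --pt "0 0 0 15 13 0 0" --pt "0 0 0 30 26 0 0" --pt "0 0 0 30 26 0 0" --pt "0 0 0 30 26 0 0" --pt "0 0 0 30 26 0 0"

```text
t: 5.53
tcp_pos: [0.5717, -0.0862, 0.2199]
eef_rot: [0.602, 0.799, 0.0, -0.0]
force: [0.2, -0.6, -0.4]
opening: 0.0183
grip_force: 58.7
```

>>> arm_command --pt "0 0 0 30 26 0 0" --pt "0 0 0 30 26 0 0" --pt "0 0 0 30 26 0 0" --pt "0 0 0 30 26 0 0" --pt "0 0 0 30 26 0 0"

```text
t: 5.95
tcp_pos: [0.6551, 0.0943, 0.2197]
eef_rot: [0.602, 0.799, -0.0, -0.0]
force: [1.0, -0.1, -0.0]
opening: 0.0187
grip_force: 58.7
```

>>> arm_command --pt "0 0 0 16 12 0 0" --pt "0 0 0 0 0 0 0" --pt "0 0 0 0 0 0 0" --pt "0 0 0 0 0 0 0" --pt "0 0 0 0 0 0 0"

```text
t: 6.37
tcp_pos: [0.6616, 0.1097, 0.22]
eef_rot: [0.602, 0.798, -0.0, -0.0]
force: [-0.9, -0.3, -1.5]
opening: 0.0185
grip_force: 58.8
```

```bash
python3 -c "
from h import *
go(*HOLE,.17)
a=save('side','s2'); b=save('top','t2')
s=ctrl.observe()['tcp_pos']
p=s-[0,0,.072]; print('tip pred',proj('side',p),proj('side',p+[0,0,.055]))
c=cv2.resize(a[110:215,250:350],None,fx=5,fy=5,interpolation=cv2.INTER_CUBIC)
cv2.imwrite('pics/c4.png',c[:,:,::-1])"
```

```text
t 6.37 tcp [0.6616 0.1097 0.22  ] F [-0.9 -0.3 -1.5] op 0.0185 58.8
shift mm [ 1.2  1.2 50. ] turn deg [-0.03  0.01 -0.05] q [ 0.07  0.59  0.39  1.37 -0.    1.36]
tip pred [303.20929448 164.25505566] [303.65153561 144.96485197]
```

View pics/c4.png

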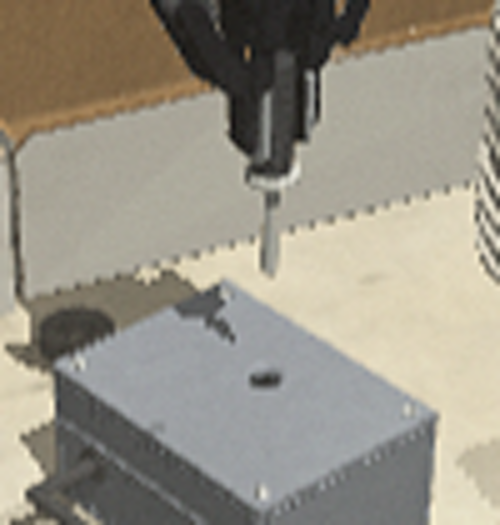

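The pin tip is at (303.6,164.6) as predicted, hanging straight above the hole at (302.8,185.4).

>>> arm_command --pt "0 0 0 1.2 1.2 20 0" --pt "0 0 0 0 0 30 0" --pt "0 0 0 0 0 8 0" --pt "0 0 0 0 0 0 0" --pt "0 0 0 0 0 0 0"

```text
t: 6.88
tcp_pos: [0.6622, 0.1118, 0.1622]
eef_rot: [0.602, 0.799, -0.0, -0.0]
force: [-0.1, 0.3, -0.2]
opening: 0.0187
grip_force: 58.8
```

>>> arm_command --pt "0 0 0 0 0 7 0" --pt "0 0 0 0 0 7 0" --pt "0 0 0 0 0 7 0" --pt "0 0 0 0 0 5 0" --pt "0 0 0 0 0 0 0"

```text
t: 7.3
tcp_pos: [0.6619, 0.1125, 0.1344]
eef_rot: [0.602, 0.799, -0.001, -0.001]
force: [1.2, -0.3, -0.5]
opening: 0.0187
grip_force: 58.8
```

```bash
python3 -c "
from h import *
go(*HOLE,.1235)"
```

```text
t 7.3 tcp [0.6619 0.1125 0.1344] F [ 1.2 -0.3 -0.5] op 0.0187 58.8
shift mm [-1.4  0.2 10.9] turn deg [-0.13 -0.03  0.03] q [0.07 0.62 0.22 1.17 0.   1.36]
```

>>> arm_command --pt "0 0 0 -1 0 5 0" --pt "0 0 0 0 0 4 0" --pt "0 0 0 0 0 2 0" --pt "0 0 0 0 0 0 0" --pt "0 0 0 0 0 0 0"

```text
t: 7.72
tcp_pos: [0.6635, 0.1116, 0.1256]
eef_rot: [0.602, 0.799, 0.0, 0.0]
force: [0.1, -0.4, 3.4]
opening: 0.0189
grip_force: 59.3
```

```bash
python3 -c "
from h import *
go(*HOLE,.1225)
t0=cv2.imread('pics/top0.png')[:,:,::-1]
a=save('top','t3'); b=save('side','s3')
c=cv2.resize(np.hstack([a[110:260,180:310],b[150:300,230:360]]),None,fx=3,fy=3)
cv2.imwrite('pics/c5.png',c[:,:,::-1])"
```

```text
t 7.72 tcp [0.6635 0.1116 0.1256] F [ 0.1 -0.4  3.4] op 0.0189 59.3
shift mm [-0.1 -1.1  3.1] turn deg [0.07 0.   0.03] q [0.07 0.62 0.2  1.15 0.   1.36]
```

View pics/c5.png

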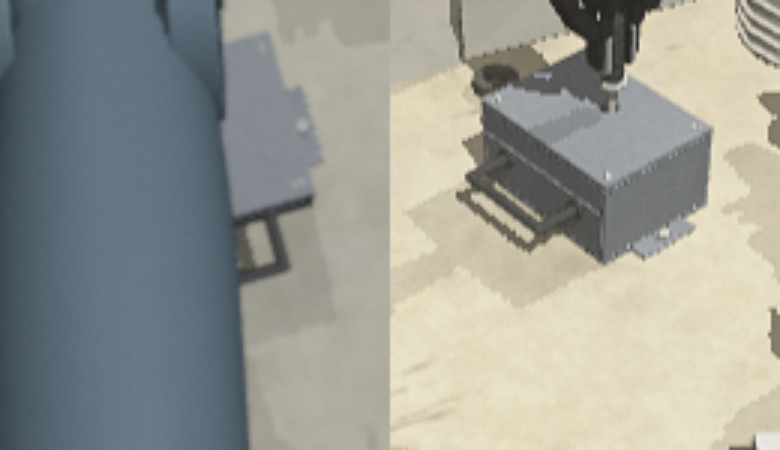

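The drawer is still shut and the tip is about 30.4 mm deep on the paddle (3.4 N). I'll push about 2.5 mm more.

>>> arm_command --pt "0 0 0 0 -1 1.5 0" --pt "0 0 0 0 0 1 0" --pt "0 0 0 0 0 0 0" --pt "0 0 0 0 0 0 0" --pt "0 0 0 0 0 0 0"

```text
t: 8.23
tcp_pos: [0.6631, 0.1115, 0.1231]
eef_rot: [0.602, 0.799, 0.001, 0.001]
force: [2.6, 1.3, 4.1]
opening: 0.0187
grip_force: 59.2
```

```bash
python3 -c "
from h import *
go(*HOLE,.1225)
a=cv2.imread('pics/s3.png')[:,:,::-1].astype(int); b=save('side','s4').astype(int)
d=np.abs(a-b).max(2)>40; ys,xs=np.nonzero(d); print(d.sum(),xs.min() if d.any() else '',xs.max() if d.any() else '',ys.min() if d.any() else '',ys.max() if d.any() else '')"
```

```text
t 8.23 tcp [0.6631 0.1115 0.1231] F [2.6 1.3 4.1] op 0.0187 59.2
shift mm [-0.1 -0.7  0.6] turn deg [0.13 0.   0.03] q [0.07 0.62 0.19 1.14 0.   1.36]
1510 72 333 0 317
```

```bash
python3 -c "
from h import *
a=cv2.imread('pics/s3.png').astype(int); b=cv2.imread('pics/s4.png').astype(int)
d=np.abs(a-b).max(2)>40
print(d[200:300,220:310].sum(), d[:200].sum())
ys,xs=np.nonzero(d[200:300,220:310]); print(xs.min()+220,xs.max()+220,ys.min()+200,ys.max()+200)
u=np.array([np.cos(np.radians(16)),np.sin(np.radians(16)),0]);w=np.array([-u[1],u[0],0])
for k in (0,.033):
  for e in (-.045,.045): print(k,proj('side',np.array([*BAR,.04])-k*u+e*w))"
```

```text
918 591
242 299 200 242
0 [280.47221481 225.88777655]
0 [257.91662518 208.3386634 ]
0.033 [269.92494809 231.72375226]
0.033 [247.54688169 213.67369417]
```

The handle region now changes out to x=242, where a 33 mm pop-out would put it, so the drawer has sprung out. Now I'll withdraw the pin and return it.

>>> arm_command --pt "0 0 0 0 0 -10 0" --pt "0 0 0 0 0 -20 0" --pt "0 0 0 0 0 -30 0" --pt "0 0 0 0 0 -30 0" --pt "0 0 0 0 0 -8 0"

```text
t: 8.7
tcp_pos: [0.6623, 0.111, 0.2249]
eef_rot: [0.602, 0.799, 0.001, 0.001]
force: [0.9, -0.1, -0.2]
opening: 0.0185
grip_force: 58.8
```

>>> arm_command --pt "0 0 0 -15 -13 0 0" --pt "0 0 0 -30 -26 0 0" --pt "0 0 0 -30 -26 0 0" --pt "0 0 0 -30 -26 0 0" --pt "0 0 0 -30 -26 0 0"

```text
t: 9.12
tcp_pos: [0.5842, -0.0519, 0.219]
eef_rot: [0.601, 0.799, -0.001, -0.002]
force: [0.4, -0.9, -0.2]
opening: 0.0185
grip_force: 58.8
```

>>> arm_command --pt "0 0 0 -30 -26 0 0" --pt "0 0 0 -30 -26 0 0" --pt "0 0 0 -30 -26 0 0" --pt "0 0 0 -30 -26 0 0" --pt "0 0 0 -30 -26 0 0"

```text
t: 9.53
tcp_pos: [0.5006, -0.2316, 0.2192]
eef_rot: [0.602, 0.799, -0.0, -0.002]
force: [0.0, -0.2, -0.3]
opening: 0.0184
grip_force: 58.8
```

>>> arm_command --pt "0 0 0 -16 -12 0 0" --pt "0 0 0 0 0 0 0" --pt "0 0 0 0 0 0 0" --pt "0 0 0 0 0 0 0" --pt "0 0 0 0 0 0 0"

```text
t: 9.95
tcp_pos: [0.4961, -0.2482, 0.2199]
eef_rot: [0.601, 0.799, 0.0, -0.001]
force: [0.1, 0.5, -1.1]
opening: 0.0185
grip_force: 58.8
```

```bash
python3 -c "
from h import *
go(*PIN,.15)
a=save('side','s5')
s=ctrl.observe()['tcp_pos'];p=s-[0,0,.072]; print('tip pred',proj('side',p))
u,v=proj('side',p).astype(int);print(u,v)
c=cv2.resize(a[v-50:v+70,u-60:u+60],None,fx=4,fy=4,interpolation=cv2.INTER_CUBIC)
cv2.imwrite('pics/c6.png',c[:,:,::-1])"
```

```text
t 9.95 tcp [ 0.4961 -0.2482  0.2199] F [ 0.1  0.5 -1.1] op 0.0185 58.8
shift mm [-1.5 -0.4 69.9] turn deg [-0.06 -0.09  0.12] q [-0.58  0.34 -0.    1.23  0.    0.71]
tip pred [307.40228066 284.19878266]
307 284
```

View pics/c6.png

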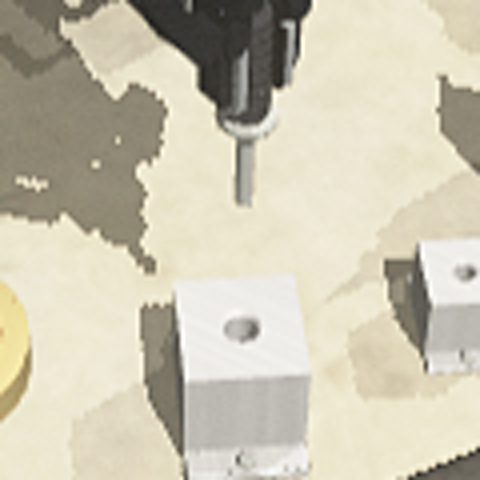

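The pin is upright above the holder hole: tip at (308,285), hole at (307,316), and it has not slipped noticeably.

>>> arm_command --pt "0 0 0 -1.5 -0.4 25 0" --pt "0 0 0 0 0 30 0" --pt "0 0 0 0 0 15 0" --pt "0 0 0 0 0 0 0" --pt "0 0 0 0 0 0 0"

```text
t: 10.42
tcp_pos: [0.4959, -0.2497, 0.1499]
eef_rot: [0.601, 0.799, -0.0, -0.001]
force: [-0.0, -0.8, -0.7]
opening: 0.0186
grip_force: 58.8
```

>>> arm_command --pt "0 0 0 0 0 0 0" --pt "0 0 0 0 0 8 0" --pt "0 0 0 0 0 8 0" --pt "0 0 0 0 0 8 0" --pt "0 0 0 0 0 0 0"

```text
t: 10.83
tcp_pos: [0.4953, -0.2505, 0.1246]
eef_rot: [0.602, 0.799, -0.0, -0.001]
force: [-1.4, 0.1, -1.3]
opening: 0.0184
grip_force: 58.8
```

```bash
python3 -c "
from h import *
go(*PIN,.08)"
```

```text
t 10.83 tcp [ 0.4953 -0.2505  0.1246] F [-1.4  0.1 -1.3] op 0.0184 58.8
shift mm [ 0.4  1.  44.6] turn deg [-0.1  -0.12  0.03] q [-0.58  0.39 -0.18  1.    0.    0.71]
```

>>> arm_command --pt "0 0 0 0 0.5 12 0" --pt "0 0 0 0 0.3 12 0" --pt "0 0 0 0 0 10 0" --pt "0 0 0 0 0 6 0" --pt "0 0 0 0 0 2 0"

```text
t: 11.25
tcp_pos: [0.4962, -0.2504, 0.0831]
eef_rot: [0.602, 0.799, -0.0, -0.001]
force: [-0.7, 0.8, -1.5]
opening: 0.0186
grip_force: 58.8
```

>>> arm_command --pt "0 0 0 0 0 0 0" --pt "0 0 0 0 0 0 0" --pt "0 0 0 0 0 0 0"

```text
t: 11.5
tcp_pos: [0.4975, -0.2512, 0.0851]
eef_rot: [0.602, 0.799, 0.0, 0.001]
force: [0.9, -0.6, 0.4]
opening: 0.0185
grip_force: 58.8
```

```bash
python3 -c "
from h import *
go(*PIN,.08)"
```

```text
t 11.5 tcp [ 0.4975 -0.2512  0.0851] F [ 0.9 -0.6  0.4] op 0.0185 58.8
shift mm [ 1.9 -1.1  5.1] turn deg [0.05 0.05 0.03] q [-0.58  0.43 -0.24  0.91  0.    0.71]
```

>>> arm_command --pt "0 0 0 1.5 -1 2 0" --pt "0 0 0 0 0 2 0" --pt "0 0 0 0 0 1 0" --pt "0 0 0 0 0 0 0" --pt "0 0 0 0 0 0 0"

```text
t: 11.92
tcp_pos: [0.4956, -0.2497, 0.0794]
eef_rot: [0.602, 0.799, 0.0, -0.0]
force: [0.7, -0.1, -0.9]
opening: 0.0185
grip_force: 58.8
```

>>> arm_command --pt "0 0 0 0 0 0 0" --pt "0 0 0 0 0 0 0"

```text
t: 12.08
tcp_pos: [0.4958, -0.2498, 0.0795]
eef_rot: [0.602, 0.799, 0.0, 0.0]
force: [-0.4, 0.6, 0.1]
opening: 0.0185
grip_force: 58.8
```

Same pose as at the pick. Releasing, then rising.

>>> arm_command --pt "0 0 0 0 0 0 0.5" --pt "0 0 0 0 0 0 1" --pt "0 0 0 0 0 0 1" --pt "0 0 0 0 0 0 1" --pt "0 0 0 0 0 0 1"

```text
t: 12.5
tcp_pos: [0.4958, -0.2498, 0.0796]
eef_rot: [0.602, 0.799, 0.0, 0.0]
force: [-0.7, 0.3, 0.1]
opening: 0.0779
grip_force: 0.0
```

>>> arm_command --pt "0 0 0 0 0 0 1" --pt "0 0 0 0 0 -10 1" --pt "0 0 0 0 0 -25 1" --pt "0 0 0 0 0 -30 1" --pt "0 0 0 0 0 -35 1"

```text
t: 12.92
tcp_pos: [0.4945, -0.2489, 0.1799]
eef_rot: [0.602, 0.799, -0.0, -0.002]
force: [0.8, -1.1, -0.5]
opening: 0.0854
grip_force: 0.0
```

```bash
python3 -c "
from h import *
u=np.array([np.cos(np.radians(16)),np.sin(np.radians(16))])
print(np.array(BAR)-.033*u)
go(*(np.array(BAR)-.033*u),.18)"
```

```text
[0.52227836 0.06960397]
t 12.92 tcp [ 0.4945 -0.2489  0.1799] F [ 0.8 -1.1 -0.5] op 0.0854 0.0
shift mm [298.5 114.6   0.4] turn deg [-0.11 -0.14  0.03] q [-0.58  0.36 -0.08  1.13  0.    0.71]
```

```bash
python3 -c "
from h import *
a=save('top','t6'); b=save('side','s6')
r=lambda x:cv2.resize(x,(480,480),interpolation=cv2.INTER_CUBIC)
C=np.hstack([r(a[135:255,190:310]),r(b[265:385,247:367])[:,100:400]])
cv2.imwrite('pics/c7.png',C[:,:,::-1])"
```

```text
(no output)
```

View pics/c7.png

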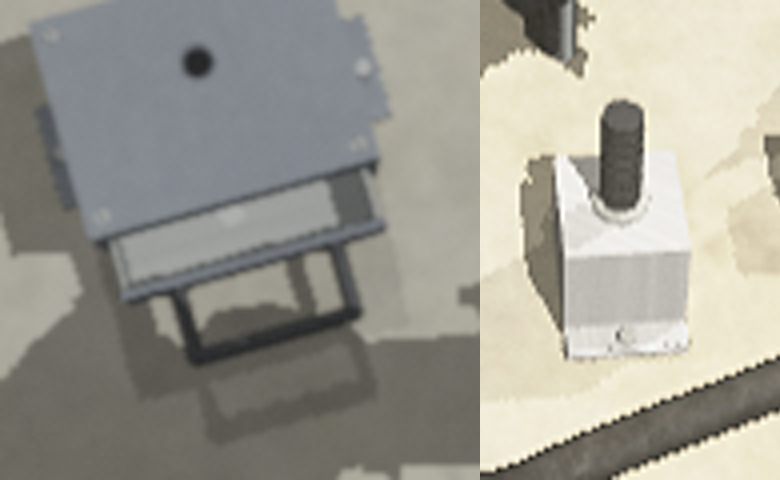

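The pin stands down on its collar in the holder. The drawer is out, with its bar running from px (239.2,223.9) to (279.2,212.9). The fully open fingers would hit the drawer panel, so I'll approach with about 36 mm opening.

```bash
python3 -c "
from h import *
a=onz('top',239.2,223.9,.04);b=onz('top',279.2,212.9,.04);m=(a+b)/2
print(a,b,m,np.degrees(np.arctan2(-(a-b)[0],(a-b)[1])),np.linalg.norm(a-b))
go(m[0],m[1],.18)"
```

```text
[0.5070887  0.11219852 0.04      ] [0.53170026 0.02491515 0.04      ] [0.51939448 0.06855683 0.04      ] 15.74702430480767 0.09068690726786474
t 13.02 tcp [ 0.4991 -0.2519  0.1864] F [ 1.1 -0.3  0.1] op 0.0855 0.0
shift mm [302.4 108.    4.6] turn deg [0.43 0.49 0.03] q [-0.58  0.35 -0.08  1.13  0.    0.71]
```

>>> arm_command --pt "0 0 0 15 6 0 0.4" --pt "0 0 0 32 11 0 0.4" --pt "0 0 0 32 11 0 0.4" --pt "0 0 0 32 11 0 0.4" --pt "0 0 0 32 11 0 0.4"

```text
t: 13.43
tcp_pos: [0.5041, -0.0972, 0.1798]
eef_rot: [0.602, 0.799, 0.0, 0.0]
force: [-0.2, 0.2, 0.0]
opening: 0.0341
grip_force: 0.0
```

>>> arm_command --pt "0 0 0 32 11 0 0.4" --pt "0 0 0 32 11 0 0.4" --pt "0 0 0 32 11 0 0.4" --pt "0 0 0 32 11 0 0.4" --pt "0 0 0 31 10 0 0.4"

```text
t: 13.85
tcp_pos: [0.5121, 0.071, 0.1799]
eef_rot: [0.602, 0.799, 0.0, 0.0]
force: [-0.7, 0.2, 0.3]
opening: 0.0344
grip_force: 0.0
```

>>> arm_command --pt "0 0 0 0 0 0 0.4" --pt "0 0 0 0 0 0 0.4" --pt "0 0 0 0 0 0 0.4" --pt "0 0 0 0 0 0 0.4"

```text
t: 14.18
tcp_pos: [0.5123, 0.0682, 0.1796]
eef_rot: [0.602, 0.798, -0.0, 0.0]
force: [0.2, -0.0, -0.8]
opening: 0.0342
grip_force: 0.0
```

```bash
python3 -c "
from h import *
go(.5194,.0686,.024)"
```

```text
t 14.18 tcp [0.5123 0.0682 0.1796] F [ 0.2 -0.  -0.8] op 0.0342 0.0
shift mm [ -1.6   7.  155.6] turn deg [-0.    0.02 -0.05] q [ 0.01  0.28 -0.19  1.1  -0.    1.3 ]
```

>>> arm_command --pt "0 0 0 -1.5 6 20 0.4" --pt "0 0 0 0 0 30 0.4" --pt "0 0 0 0 0 30 0.4" --pt "0 0 0 0 0 18 0.4" --pt "0 0 0 0 0 7 0.4"

```text
t: 14.6
tcp_pos: [0.5159, 0.0679, 0.0715]
eef_rot: [0.603, 0.798, -0.002, -0.002]
force: [-0.2, -0.0, 0.6]
opening: 0.0342
grip_force: 0.0
```

>>> arm_command --pt "0 0 0 0 0 0 0.4" --pt "0 0 0 0 0 0 0.4" --pt "0 0 0 0 0 0 0.4" --pt "0 0 0 0 0 0 0.4"

```text
t: 14.93
tcp_pos: [0.5201, 0.0693, 0.0762]
eef_rot: [0.602, 0.799, 0.001, 0.001]
force: [0.5, -0.6, 0.3]
opening: 0.0343
grip_force: 0.0
```

```bash
python3 -c "
from h import *
go(.5194,.0686,.024)"
```

```text
t 14.93 tcp [0.5201 0.0693 0.0762] F [ 0.5 -0.6  0.3] op 0.0343 0.0
shift mm [-0.4 -1.  52.2] turn deg [0.19 0.05 0.01] q [ 0.01  0.38 -0.34  0.85  0.    1.3 ]
```

>>> arm_command --pt "0 0 0 0 -1 14 0.4" --pt "0 0 0 0 0 14 0.4" --pt "0 0 0 0 0 12 0.4" --pt "0 0 0 0 0 8 0.4" --pt "0 0 0 0 0 3 0.4"

```text
t: 15.35
tcp_pos: [0.5174, 0.0693, 0.0232]
eef_rot: [0.602, 0.799, -0.0, -0.0]
force: [0.3, 0.5, -0.4]
opening: 0.0341
grip_force: 0.0
```

>>> arm_command --pt "0 0 0 0 0 0 0.4" --pt "0 0 0 0 0 0 0.4" --pt "0 0 0 0 0 0 0.4"

```text
t: 15.6
tcp_pos: [0.5183, 0.0692, 0.0244]
eef_rot: [0.602, 0.799, 0.001, 0.001]
force: [-0.3, -0.3, 0.3]
opening: 0.0341
grip_force: 0.0
```

>>> arm_command --pt "0 0 0 0 0 0 0" --pt "0 0 0 0 0 0 0" --pt "0 0 0 0 0 0 0" --pt "0 0 0 0 0 0 0" --pt "0 0 0 0 0 0 0" --squeeze 40

```text
t: 16.02
tcp_pos: [0.5182, 0.0693, 0.0242]
eef_rot: [0.602, 0.799, 0.001, 0.001]
force: [-0.5, 0.9, 5.0]
opening: 0.0083
grip_force: 39.2
```

```bash
python3 -c "
from h import *
go(.5194,.0686,.024)"
```

```text
t 16.02 tcp [0.5182 0.0693 0.0242] F [-0.5  0.9  5. ] op 0.0083 39.2
shift mm [-1.   1.   0.2] turn deg [0.09 0.01 0.04] q [ 0.01  0.43 -0.41  0.72  0.    1.3 ]
```

>>> arm_command --pt "0 0 0 0 -5 0 0" --pt "0 0 0 0 -10 0 0" --pt "0 0 0 0 -12 0 0" --pt "0 0 0 0 -10 0 0" --pt "0 0 0 0 -6 0 0"

```text
t: 16.43
tcp_pos: [0.4763, 0.057, 0.0242]
eef_rot: [0.602, 0.799, 0.0, 0.001]
force: [2.2, 0.3, 3.8]
opening: 0.0085
grip_force: 39.7
```

>>> arm_command --pt "0 0 0 0 -3 0 0" --pt "0 0 0 0 -2 0 0" --pt "0 0 0 0 0 0 0" --pt "0 0 0 0 0 0 0" --pt "0 0 0 0 0 0 0"

```text
t: 16.85
tcp_pos: [0.4715, 0.0555, 0.0241]
eef_rot: [0.602, 0.799, -0.0, 0.001]
force: [-1.0, -0.7, 7.6]
opening: 0.0085
grip_force: 40.1
```

```bash
python3 -c "
from h import *
u=np.array([np.cos(np.radians(16)),np.sin(np.radians(16))])
go(*(np.array(BAR)-.085*u),.024)"
```

```text
t 16.85 tcp [0.4715 0.0555 0.0241] F [-1.  -0.7  7.6] op 0.0085 40.1
shift mm [-0.5  0.7  0.1] turn deg [0.04 0.05 0.02] q [-0.02  0.36 -0.54  0.68 -0.    1.28]
```

>>> arm_command --pt "0 0 0 0 -1 0 0" --pt "0 0 0 0 -1 0 0" --pt "0 0 0 0 0 0 0" --pt "0 0 0 0 0 0 0"

```text
t: 17.18
tcp_pos: [0.47, 0.0551, 0.0241]
eef_rot: [0.602, 0.799, 0.0, 0.001]
force: [1.2, -0.7, 7.5]
opening: 0.0083
grip_force: 40.0
```

>>> arm_command --pt "0 0 0 0 -1 0 0" --pt "0 0 0 0 -1 0 0" --pt "0 0 0 0 0 0 0" --pt "0 0 0 0 0 0 0"

```text
t: 17.52
tcp_pos: [0.4694, 0.0549, 0.0241]
eef_rot: [0.602, 0.799, 0.001, 0.001]
force: [4.5, 0.6, 3.2]
opening: 0.008
grip_force: 39.7
```

>>> arm_command --pt "0 0 0 0 -1 0 0" --pt "0 0 0 0 -1 0 0" --pt "0 0 0 0 0 0 0" --pt "0 0 0 0 0 0 0"

```text
t: 17.85
tcp_pos: [0.4694, 0.0549, 0.0242]
eef_rot: [0.601, 0.799, 0.003, 0.002]
force: [8.4, 3.3, -3.1]
opening: 0.0081
grip_force: 39.3
```

The drawer is at its stop: the tool no longer moves and the force is rising. I'll ease off, release with a partial opening, and rise.

>>> arm_command --pt "0 0 0 0 1.5 0 0" --pt "0 0 0 0 1.5 0 0" --pt "0 0 0 0 0 0 0.4" --pt "0 0 0 0 0 0 0.4" --pt "0 0 0 0 0 0 0.4"

```text
t: 18.27
tcp_pos: [0.4661, 0.0551, 0.0225]
eef_rot: [0.602, 0.799, -0.001, -0.002]
force: [-0.3, 0.7, 0.2]
opening: 0.0341
grip_force: 0.0
```

>>> arm_command --pt "0 0 0 0 0 0 0.4" --pt "0 0 0 0 0 -6 0.4" --pt "0 0 0 0 0 -15 0.4" --pt "0 0 0 0 0 -25 0.4" --pt "0 0 0 0 0 -30 0.4"

```text
t: 18.68
tcp_pos: [0.4662, 0.0551, 0.0991]
eef_rot: [0.602, 0.799, -0.001, -0.002]
force: [0.1, -0.7, -0.8]
opening: 0.0345
grip_force: 0.0
```

>>> arm_command --pt "0 0 0 0 0 -30 0.4" --pt "0 0 0 -20 0 -20 0.4" --pt "0 0 0 -40 0 0 0.4" --pt "0 0 0 -40 0 0 0.4" --pt "0 0 0 -40 0 0 0.4"

```text
t: 19.1
tcp_pos: [0.5075, -0.0807, 0.1506]
eef_rot: [0.601, 0.799, 0.0, 0.001]
force: [1.2, -0.3, -0.2]
opening: 0.0343
grip_force: 0.0
```

>>> arm_command --pt "0 0 0 0 0 0 0.4" --pt "0 0 0 0 0 0 0.4" --pt "0 0 0 0 0 0 0.4" --pt "0 0 0 0 0 0 0.4" --pt "0 0 0 0 0 0 0.4"

```text
t: 19.52
tcp_pos: [0.5065, -0.0781, 0.1494]
eef_rot: [0.601, 0.799, -0.0, -0.0]
force: [-0.3, 0.3, 0.7]
opening: 0.034
grip_force: 0.0
```

```bash
python3 -c "
from h import *
go(.4,0,.15); save('side','sEnd')
u=np.array([np.cos(np.radians(16)),np.sin(np.radians(16)),0]);w=np.array([-u[1],u[0],0])
for e in (-.045,.045): print(proj('side',np.array([*BAR,.04])-.085*u+e*w))
"
```

```text
t 19.52 tcp [ 0.5065 -0.0781  0.1494] F [-0.3  0.3  0.7] op 0.034 0.0
shift mm [104.6 -80.5  -0.5] turn deg [-0.04 -0.04  0.13] q [-0.28  0.29 -0.26  1.02  0.    1.01]
[252.68992096 241.26017552]
[230.63005697 222.37707054]
```

View pics/sEnd.png

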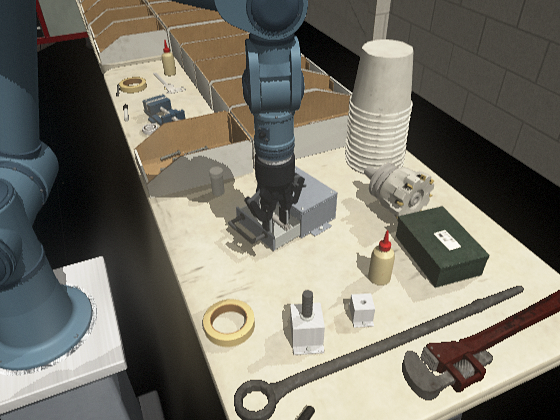

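The drawer is fully out, with the bar near (230,222)–(253,241) as predicted for 85 mm. The pin stands in its holder, the bystanders are in place and the gripper is clear.

```bash
python3 -c "
from h import *
print(ctrl.sign_off())"
```

```text
the job is handed in; nothing more can be done
None
```

I handed the job in at about 19.5 s: the drawer popped and was pulled to its stop, the pin stands back in the holder on its collar, the bystanders look unmoved, and the gripper is open and clear; no verdict was shown.

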